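Press the sprung plate of a jeweller's setting die home with a hand tamper

ROBOT

A 6-joint arm with a two-finger parallel gripper is mounted at the origin on the work surface. World frame = base frame: x ahead of the robot, y to its left, z up, the work surface at z = 0. Lengths are in m, angles in degrees, forces in N, time in s.
With the tool pointing down it reaches from about 0.4 to 0.825 m from the base axis. Payload 7 kg.
Tool frame: the origin (TCP) lies between the finger pads, 19 mm behind the fingertips; this is the grasp point; z points along the fingers, y is the line along which they close (so a half turn about z gives the same grasp; the last joint's range is limited). The gripper opens to 88 mm and grips with 3 to 60 N. Pads are 19 mm wide; open, the fingers measure 130 mm over their backs; the gripper's body (78 mm by 193 mm) begins 47 mm behind the grasp point.
Start: joints at [86.236, 20.546, 0.682, 0, -70.136, -16.507], TCP at [0.234, 0.633, 0.245] pointing down, gripper open.
Joint ranges: [-176.03, 176.03], [-82.01, 121.73], [-58.28, 71.71], [-173.87, 95.51], [-174.79, -0.11], [-173.66, 173.66]. Speed limits (degrees/s): [136.94, 136.94, 172.46, 180, 180, 180].

INTERFACE

Orientations are given as [roll, pitch, yaw] about the fixed x, y, z axes, in that order (R = Rz(yaw) Ry(pitch) Rx(roll)).
In Python, from plant import r gives the robot as it stands. The module is installed in compiled form; this text tells all that it offers.
- The arm moves only by the tool jog_arm, never from a script. Its argument "deltas" is a list that holds one entry, the list of rows, each a list of 5 numbers: the opening, from -1 (shut) to 1 (fully open), then the shift along the world's x, y, z in cm, then the turn about the world's z in rad. In form: [[[claw, dx, dy, dz, turn], ...]]. A call has 1 to 8 rows; each row shifts and turns the commanded pose from where the row before left it; what a row does not reach is not made up. A row lasts 1/8 s, in which the tool goes at most 62.5 mm and 10.7 degrees, less where a joint would pass 70% of its speed; a pose out of reach is approached as far as the arm can. A call with a gripper value outside its range is refused whole. The fingers move at their own pace and stop on an object; "force" is the grip in N (left out, the last holds). Time passes only in rows, so rows that do not move let the fingers close. It gives the time, the measured TCP pose, the force, the opening and the grip force at its end, in the units of the state.
- r.get_state(): the state, without advancing time (a new reading comes with each control period).
- r.capture(name): name is "side" or "top"; returns the picture (384x512x3 uint8, blue, green, red); there is no depth.
- r.camera_info(name): a dict with "fx", "fy", "cx", "cy" (pixels), "view" (4x4, takes a point from world to camera coordinates). Camera axes: x right, y up, looking along -z (the intrinsics and any distortion apply to the point x, -y, -z); pixel columns grow to the right and rows downward; lengths in m; the calibration is good to about 2 mm. A picture is of the moment at which its call begins. camera_info takes no time and is no camera call.
- r.close_job(): hands the job in; it is judged then, once.
The state is a dict: "time_s": time; "joints": joint angles; "qd": joint speeds; "joint_torque": joint torques, N m; "tcp_pos": TCP position; "eef_rot": TCP orientation; "contact_force": force on the tool from outside, world axes, zero at the start; "moment": the same for the moment, N m; "gripper_width": finger opening in m; "gripper_force": force on a finger pad.
Only numpy, scipy, OpenCV 4.12 (cv2) and the standard library are available. Lean on these libraries where they do the work, as an engineer would, in place of code of your own. Each camera call takes 0.05 s, during which the arm holds its last target. There are 200 camera calls.

TASK

Take the hand tamper from its wooden rest, lower its flat foot into the steel setting die and press squarely down until the crooked sprung plate bottoms out level, keeping it pressed home for about a second. The stop is set at a different depth each time, so press by feel: with about 15 to 20 N, clearly more than the spring alone pushes back, never over 25 N, keeping the gripper itself off the die. Then let the plate spring back up, still level, and set the tamper gently upright in the seat of its rest, leaving the jar, bangle and tweezers where they are.

Things in the scene. Friction and masses are not known exactly. Their poses are not given: they have to be found in the camera images.
- tamper: Loose hand tamper, about 0.35 kg, 98 mm tall: flat round steel foot 50 mm across, 14 mm thick; dark wooden stem 24 x 24 mm square (14 to 88 mm above the underside); brass cap 34 mm across on top. Origin at the centre of the foot's underside, z up the stem, x and y square to the stem's sides. Starts upright in the rest, turned up to 0.7 rad. Gripped with about 50 N on the stem it does not slip.
- tamper_grip (a point): Point on the tamper's axis 66 mm above the underside of its foot, a good height for the TCP when gripping: the fingertips then stay clear of the die's rim while pressing.
- rest: Fixed pale wooden block 100 x 100 mm, 24 mm high, with a round seat 64 mm across and 10 mm deep in its top, for the tamper's foot. Origin at the centre of its underside.
- rest_hole0 (a point): Centre of the seat's mouth, level with the top of the rest; the seat's floor, on which the foot stands, lies 10 mm below.
- die: Fixed dark steel setting die let into the bench, a round pot with a flared foot 100 mm across; upper part 76 mm across outside, with an upright open bore 58 mm across. Its height above the bench varies by a few mm. Origin 50 mm below the centre of its rim.
- die_rim (a point): Centre of the top of the die's rim, on the bore's axis, z up.
- plate_top (a point): Sprung brass plate in the die, 53 mm across, with four domed steel studs at 20 mm radius, on which the tamper's foot bears. The point is its centre at the level of the studs' tops, 8 mm below the rim at rest; z is its normal. It starts crooked (rocked 0.05 to 0.13 rad), rocks stiffly and stays as it is left; a square foot pressed on all four studs levels it.
- plate (a joint): How far the sprung plate is pushed down, m: 0 at rest. The spring alone pushes back with 4 N at first, rising by 0.25 N per mm (8.5 N at 18 mm). Somewhere from 3 to 18 mm down, set differently each time and not to be seen, four stop pins come up flush through the plate against the tamper's foot: there it is bottomed out and the force rises steeply. Let go, the plate springs back to 0.
- flux_jar: Loose small jar with a black cap, 44 mm across, 50 mm high, a bystander. Origin at the centre of its underside.
- bangle: Loose silver bangle, 66 mm across, 18 mm high, lying on the soldering board, a bystander. Origin at the centre of its underside.
- tweezers: Loose steel tweezers, 130 mm long along x, 10 mm high, lying on the bench, a bystander. Origin at the centre of the underside.
Mind the look-alikes: they are no part of the job. There is more than one size of the tamper; the job needs the largest.

How it is judged (in metres and radians):
On the way, in this order (a step that is already met when the one before it is completed fails the run):
1. the tamper is lifted out of its rest (z of tamper in the frame of rest above 0.04 m), for 0.1 s.
2. the tamper holds the plate down on its stop, firmly (over 12 N, more than the spring alone can give) and level within 0.035 rad (value of joint plate above 0.0022 m and angle between plate_top's own z axis and vertical below 0.035 rad and contact force between tamper and die above 12 N), for 0.6 s.
At the end, for the whole second after the job is handed in: The tamper stands released and at rest in the seat of its rest, foot on the seat's floor (within 3 mm), within 12 mm of the seat's centre and 0.05 rad of upright; the plate has sprung back up to within 1.5 mm of its rest height and is level within 0.04 rad (horizontal distance between tamper and rest_hole0 below 0.012 m and z of tamper in the frame of rest between 0.011 and 0.017 m and angle between tamper's own z axis and vertical below 0.05 rad and linear speed of tamper below 0.02 m/s and value of joint plate below 0.0015 m and angle between plate_top's own z axis and vertical below 0.04 rad); the robot touches nothing.
It fails at once if the tamper presses on the plate, its stop or the die with more than 28 N (contact force between tamper and die above 28 N).
It fails at once if the robot touches the die or the plate itself (contact force between any of the arm, the fingers and die above 2 N).
It fails at once if the tamper is dropped or rammed into its rest (more than 40 N) (contact force between tamper and rest above 40 N).
It fails at once if a bystander is moved more than 15 mm (distance of any of bangle, flux_jar, tweezers from where it was at the start of the episode above 0.015 m).
It also fails if it takes over 61 s, if anything falls off the work surface, if the arm or the gripper's body presses on something with over 40 N, if the wrist force passes 120 N, or if a joint passes its speed limit or range.

## Working session

There is one attempt and no reset: what is moved stays moved. The work goes in short steps, Python scripts to look and compute and a tool call to move; the robot and the scene stay as the last step left them, time stands still between calls to the robot, and variables do not carry over. Pictures are saved under pics/ and viewed, at most 10 in all, crops included, and the job is handed in when it is done.

Besides the shell and the picture viewer there is one more tool, called after "Request:" as a command line: name --argument value ..., lists and objects as JSON in quotes. jog_arm: Moves the arm, as the interface text tells. Its arguments: {"type":"object","properties":{"deltas":{"type":"array"},"force":{"type":"number"}},"required":["deltas"]}

```bash
mkdir -p pics; python3 - <<'E'
from plant import r
import cv2,numpy as np
for n in("side","top"):
    cv2.imwrite(f"pics/{n}0.png",r.capture(n)); i=r.camera_info(n)
    print(n,{k:(np.round(v,4).tolist() if k=="view" else v) for k,v in i.items()})
print(r.get_state())
E
```

```text
side {'fx': 482.138616223169, 'fy': 482.138616223169, 'cx': 243.96744119293285, 'cy': 183.60575858814042, 'view': [[0.985, -0.1723, 0.0074, -0.5689], [0.114, 0.6827, 0.7217, -0.1199], [-0.1295, -0.7101, 0.6921, -0.9724], [0.0, 0.0, 0.0, 1.0]]}
top {'fx': 380.21232632636475, 'fy': 380.21232632636475, 'cx': 252.5734115546836, 'cy': 184.4002080017363, 'view': [[-0.0075, -0.9997, 0.024, 0.0278], [0.9856, -0.0034, 0.1692, -0.598], [-0.169, 0.0249, 0.9853, -0.7543], [0.0, 0.0, 0.0, 1.0]]}
{'time_s': 0.1, 'joints': array([ 8.62350433e+01,  2.05879394e+01,  6.40191255e-01, -1.90672910e-02,
       -7.01351319e+01, -1.65077560e+01]), 'qd': array([-0.02848569, -0.06720818,  0.14406993,  0.07224921,  0.05988849,
        0.10416023]), 'joint_torque': array([-8.14312807e-04, -5.84162879e+01,  2.93752849e+01,  7.01546788e+00,
        1.01720323e-02, -4.87696207e-05]), 'tcp_pos': array([0.23374468, 0.63281109, 0.24451417]), 'eef_rot': array([ 1.79915442e+02, -6.36567524e-03, -2.02792001e+01]), 'contact_force': array([ 0.06218944,  0.15460344, -0.25753684]), 'moment': array([-0.06528341, -0.01269907,  0.03190805]), 'gripper_force': 0.0, 'gripper_width': 0.08743297255362668}
```

View pics/side0.png

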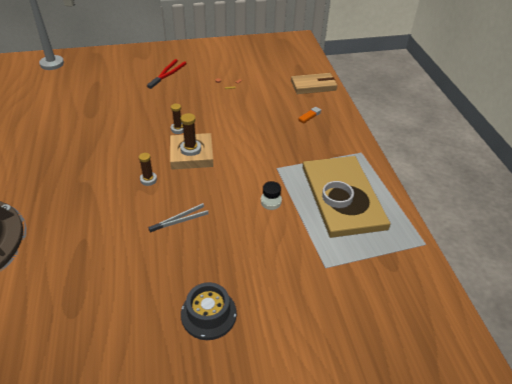

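View pics/top0.png

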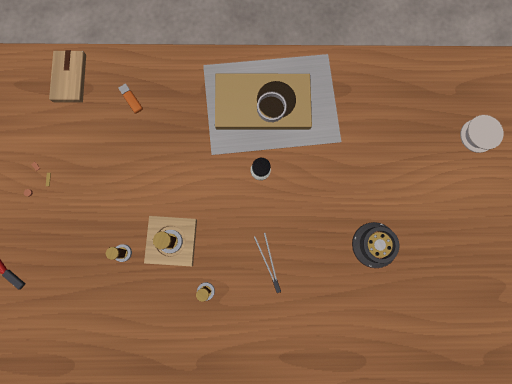

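Side view: largest tamper in the rest, cap about (189,118), foot (190,148); die rim about (208,303). Top view: cap (162,240), seat (170,241), die (377,244). The jar, bangle, tweezers and the two smaller tampers are also visible. I'll enlarge next for accuracy.

```bash
cat > h.py <<'E'
import numpy as np, cv2
from plant import r
from scipy.optimize import least_squares
def proj(n,P):
    i=r.camera_info(n); V=np.array(i["view"]); c=np.atleast_2d(P)@V[:3,:3].T+V[:3,3]
    return np.c_[i["fx"]*c[:,0]/-c[:,2]+i["cx"], i["fy"]*-c[:,1]/-c[:,2]+i["cy"]]
def tri(ps,pt):
    s=least_squares(lambda P:np.r_[proj("side",P)[0]-ps,proj("top",P)[0]-pt],[0.5,0.2,0.05],x_scale=.1)
    return s.x, s.fun
E
python3 - <<'E'
from h import *
s=cv2.imread("pics/side0.png");t=cv2.imread("pics/top0.png")
def crop(im,x,y):  # 76x57 px at 5x
    c=cv2.resize(im[y:y+58,x:x+78],None,fx=5,fy=5,interpolation=cv2.INTER_CUBIC)
    for k in range(0,78,10): cv2.putText(c,str(x+k),(k*5,8),0,.3,(255,255,255)); cv2.line(c,(k*5,10),(k*5,14),(255,255,255))
    for k in range(0,58,10): cv2.putText(c,str(y+k),(0,k*5+4),0,.3,(255,255,255)); cv2.line(c,(20,k*5),(25,k*5),(255,255,255))
    return c
cv2.imwrite("pics/z0.png",np.vstack([np.hstack([crop(s,152,112),crop(t,132,212)]),np.hstack([crop(s,170,280),crop(t,338,215)])]))
for a,b in [((189,118),(162,240)),((190,148),(170,241)),((208,303),(377,244))]: print(tri(a,b))
print(proj("side",[.234,.633,.245]),proj("top",[.234,.633,.245]))
E
```

```text
(array([0.48250378, 0.19924772, 0.10869565]), array([-0.71449955,  0.08420791,  0.00844877, -0.59606675]))
(array([0.48098165, 0.20099541, 0.01917576]), array([ 0.27784103, -0.031957  , -0.00334474,  0.24571369]))
(array([ 0.47165038, -0.24031289,  0.03001441]), array([ 0.07468602, -0.00858668, -0.00124018,  0.09117192]))
[[ 76.42493417 -10.3013751 ]] [[-173.13228923  416.80424318]]
```

View pics/z0.png

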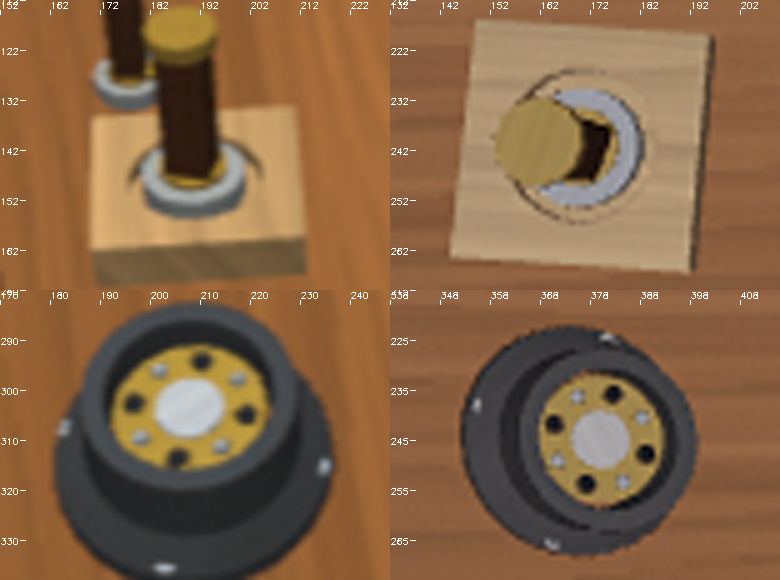

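```bash
cat > ov.py <<'E'
from h import *
a=np.linspace(0,2*np.pi,120)
def ring(c,rad,z): return np.c_[c[0]+rad*np.cos(a),c[1]+rad*np.sin(a),0*a+z]
def sq(c,h,z,yaw):
    y=np.radians(yaw);R=np.array([[np.cos(y),-np.sin(y)],[np.sin(y),np.cos(y)]])
    q=np.array([[1,1],[-1,1],[-1,-1],[1,-1],[1,1]])*h@R.T
    return np.c_[q+c[:2],np.full(5,z)]
def draw(curves,ims,boxes,out):
    rows=[]
    for b in boxes:
        row=[]
        for n,(x,y) in zip(("side","top"),b):
            c=cv2.resize(ims[n][y:y+58,x:x+78],None,fx=5,fy=5,interpolation=cv2.INTER_CUBIC)
            for P in curves: cv2.polylines(c,[np.int32((proj(n,P)-[x-.5,y-.5])*5*16)],False,(0,255,0),1,cv2.LINE_AA,4)
            row.append(c)
        rows.append(np.hstack(row))
    cv2.imwrite(out,np.vstack(rows))
E
python3 - <<'E'
from ov import *
cap=tri((187.8,117.2),(161.4,240.));foot=tri((190.3,143.6),(170.5,241.1));die=tri((207.7,300.4),(381.3,244.3))
for q in(cap,foot,die):print(np.round(q[0],4),np.round(q[1],2))
T=(cap[0]+foot[0])/2;D=die[0]
ims={n:cv2.imread(f"pics/{n}0.png") for n in("side","top")}
draw([ring(T,.017,.112),ring(T,.025,.028),sq(T,.012,.028,-15.4),sq(T,.012,.102,-15.4),sq(T,.05,.024,-3),ring(T,.032,.024),ring(D,.038,D[2]),ring(D,.029,D[2])],ims,[[(152,112),(132,212)],[(170,280),(338,215)]],"pics/o0.png")
E
```

```text
[0.4814 0.1999 0.1108] [-0.07  0.01  0.   -0.06]
[0.4813 0.1968 0.036 ] [-0.22  0.03  0.   -0.19]
[ 0.4711 -0.2443  0.0445] [-0.04  0.    0.   -0.05]
```

View pics/o0.png

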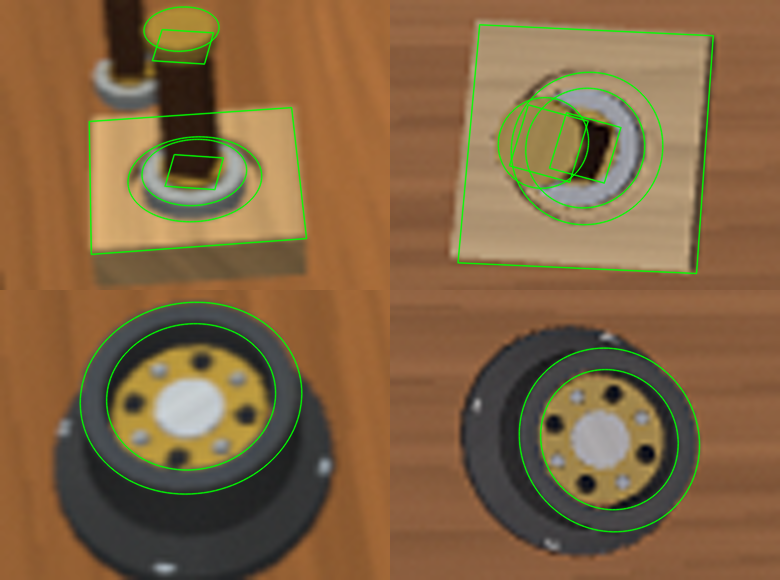

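Rings for the rim, cap, foot and rest match the image edges to within a pixel or so. Estimates are tamper ≈ (0.481, 0.199), stem yaw ≈ −15.4°, and die rim ≈ (0.471, −0.244, 0.044). The heights are plausible, so I'll move.

Request:
jog_arm --deltas '[[[1,3,-5.2,0,0.01],[1,3,-5.2,0,0.01],[1,3,-5.2,0,0.01],[1,3,-5.2,0,0.01],[1,3,-5.2,0,0.01],[1,3,-5.2,0,0.01],[1,3,-5.2,0,0.01],[1,3,-5.2,0,0.015]]]' --force 50

```text
time_s: 1.1
tcp_pos: [0.4743, 0.2153, 0.2454]
eef_rot: [-180.0, 0.0, -15.4]
contact_force: [0.6, 0.7, 0.1]
gripper_width: 0.0878
gripper_force: 0.0
```

Request:
jog_arm --deltas '[[[1,0.7,-1.6,-2,0],[1,0,0,-4,0],[1,0,0,-3.5,0],[1,0,0,0,0]]]'

```text
time_s: 1.6
tcp_pos: [0.4793, 0.1997, 0.148]
eef_rot: [179.7, 0.2, -15.4]
contact_force: [1.1, -0.6, 0.6]
gripper_width: 0.0878
gripper_force: 0.0
```

```bash
python3 - <<'E'
from h import *
s=r.get_state();print(s["tcp_pos"],s["eef_rot"])
for n in("side","top"):
    im=r.capture(n);cv2.imwrite(f"pics/{n}1.png",im)
s=cv2.imread("pics/side1.png");t=cv2.imread("pics/top1.png")
c=lambda im,x,y:cv2.resize(im[y:y+110,x:x+100],None,fx=4,fy=4,interpolation=cv2.INTER_CUBIC)
cv2.imwrite("pics/z1.png",np.hstack([c(s,142,60),c(t,110,190)]))
E
```

```text
[0.4793256  0.19972795 0.14800054] [179.72401939   0.19361697 -15.44052505]
```

View pics/z1.png

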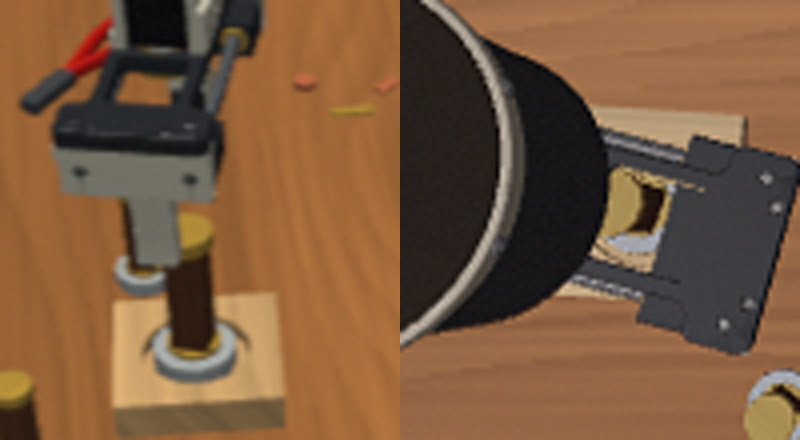

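The gripper straddles the cap squarely, with the near finger in front of the stem at side crop (155,230) and the cap at (190,235). Next I descend and grip.

Request:
jog_arm --deltas '[[[1,0.15,0,-3,0],[1,0,0,-2.5,0],[1,0,0,-1.3,0],[1,0,0,0,0]]]'

```text
time_s: 2.2
tcp_pos: [0.4826, 0.2014, 0.0827]
eef_rot: [180.0, -0.0, -15.4]
contact_force: [-0.5, 0.9, 0.9]
gripper_width: 0.088
gripper_force: 0.0
```

Request:
jog_arm --deltas '[[[0,0,0,0,0],[-0.5,0,0,0,0],[-1,0,0,0,0],[-1,0,0,0,0],[-1,0,0,0,0],[-1,0,0,0,0]]]' --force 50

```text
time_s: 2.95
tcp_pos: [0.4823, 0.2011, 0.0823]
eef_rot: [180.0, 0.0, -15.4]
contact_force: [-0.1, -1.4, -0.1]
gripper_width: 0.0331
gripper_force: 18.5
```

Request:
jog_arm --deltas '[[[-1,0,0,0,0],[-1,0,0,0,0],[-1,0,0,0,0],[-1,0,0,0,0]]]'

```text
time_s: 3.45
tcp_pos: [0.4823, 0.2011, 0.0823]
eef_rot: [180.0, 0.0, -15.4]
contact_force: [-0.1, -0.7, 1.2]
gripper_width: 0.032
gripper_force: 50.0
```

```bash
python3 - <<'E'
from h import *
s=r.capture("side");t=r.capture("top")
cv2.imwrite("pics/side2.png",s);cv2.imwrite("pics/top2.png",t)
c=lambda im,x,y:cv2.resize(im[y:y+75,x:x+65],None,fx=6,fy=6,interpolation=cv2.INTER_CUBIC)
cv2.imwrite("pics/z2.png",np.hstack([c(s,155,95),c(t,140,200)]))
E
```

```text
(no output)
```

View pics/z2.png

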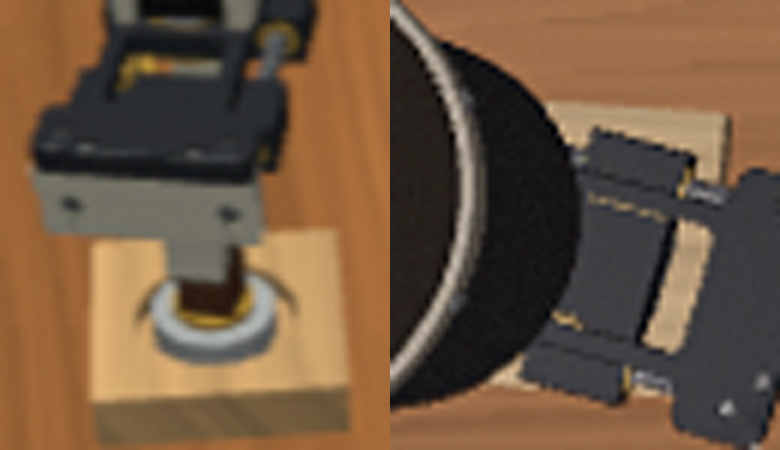

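Width 32 mm is too wide for a 24 mm stem, and the yaw looks flush in the picture. The pads are probably catching the cap, since the TCP is 2–3 mm above the grip point. I'll open, lower and regrip.

Request:
jog_arm --deltas '[[[0,0,0,0,0],[0,0,0,0,0],[0,0,0,0,0],[0,-0.1,-0.15,-0.4,0],[0,0,0,0,0],[0,0,0,0,0]]]'

```text
time_s: 4.3
tcp_pos: [0.4813, 0.1996, 0.0783]
eef_rot: [180.0, 0.0, -15.4]
contact_force: [-0.3, -0.5, -0.3]
gripper_width: 0.0435
gripper_force: 0.0
```

Request:
jog_arm --deltas '[[[-1,0,0,0,0],[-1,0,0,0,0],[-1,0,0,0,0],[-1,0,0,0,0],[-1,0,0,0,0],[-1,0,0,0,0],[-1,0,0,0,0]]]' --force 50

```text
time_s: 5.18
tcp_pos: [0.4815, 0.1998, 0.0785]
eef_rot: [-180.0, -0.0, -15.4]
contact_force: [1.2, 0.8, 2.6]
gripper_width: 0.0313
gripper_force: 50.0
```

```bash
python3 - <<'E'
from h import *
s=cv2.imread("pics/side0.png").astype(float);t=cv2.imread("pics/top0.png")
print("side rows, gray cols 178..202")
for y in (126,130,134,138,146,147,148): print(y,s[y,178:203].mean(1).astype(int).tolist())
T=np.array([.481,.199])
def box(yaw):
    y=np.radians(yaw);R=np.array([[np.cos(y),-np.sin(y)],[np.sin(y),np.cos(y)]])
    q=np.array([[1,1],[-1,1],[-1,-1],[1,-1]])*.012@R.T+T
    return np.vstack([np.c_[q,[.028]*4],np.c_[q,[.102]*4]])
for yaw in range(-45,45,5):
    p=proj("side",box(yaw));H=cv2.convexHull(np.float32(p))[:,0]
    m=np.zeros((3840,5120),np.uint8);cv2.fillConvexPoly(m,np.int32((H+.5)*10),1)
    w=[int(m[int((y+.5)*10)].sum())/10 for y in(126,132,138)]
    print(yaw,w)
cv2.imwrite("pics/q.png",np.hstack([cv2.resize(np.clip(i[y:y+45,x:x+30].astype(float)*2.5,0,255).astype(np.uint8),None,fx=12,fy=12,interpolation=cv2.INTER_CUBIC) for i,x,y in((s,174,112),(t,160,220))]))
E
```

```text
side rows, gray cols 178..202
126 [28, 29, 45, 92, 88, 44, 28, 28, 30, 29, 27, 27, 28, 30, 26, 26, 52, 88, 102, 98, 96, 95, 95, 95, 94]
130 [160, 156, 144, 124, 89, 51, 30, 28, 30, 29, 29, 27, 30, 28, 24, 26, 40, 83, 103, 102, 98, 95, 96, 96, 94]
134 [98, 108, 116, 120, 120, 91, 35, 27, 30, 30, 30, 28, 27, 29, 29, 26, 35, 96, 141, 154, 151, 146, 148, 155, 156]
138 [156, 160, 161, 159, 157, 129, 71, 32, 29, 31, 31, 27, 27, 29, 29, 25, 29, 74, 135, 159, 158, 152, 149, 153, 157]
146 [94, 75, 134, 169, 170, 148, 97, 50, 36, 34, 32, 31, 27, 25, 25, 34, 74, 108, 114, 143, 170, 170, 154, 150, 151]
147 [88, 109, 152, 170, 169, 146, 110, 92, 82, 75, 68, 61, 53, 45, 41, 48, 74, 88, 119, 157, 172, 163, 132, 139, 154]
148 [116, 140, 144, 155, 170, 167, 143, 108, 88, 95, 111, 117, 117, 109, 94, 83, 83, 104, 145, 169, 171, 143, 106, 133, 157]
-45 [14.9, 14.7, 14.6]
-40 [14.7, 14.6, 14.4]
-35 [14.6, 14.4, 14.2]
-30 [14.2, 14.1, 13.9]
-25 [13.9, 13.6, 13.5]
-20 [13.3, 13.2, 13.0]
-15 [12.6, 12.4, 12.3]
-10 [11.9, 11.8, 11.6]
-5 [11.1, 11.0, 10.9]
0 [10.9, 10.8, 10.7]
5 [11.8, 11.6, 11.5]
10 [12.6, 12.5, 12.3]
15 [13.2, 13.0, 12.9]
20 [13.7, 13.6, 13.5]
25 [14.1, 14.0, 13.9]
30 [14.5, 14.4, 14.2]
35 [14.7, 14.6, 14.4]
40 [14.9, 14.7, 14.6]
```

View pics/q.png

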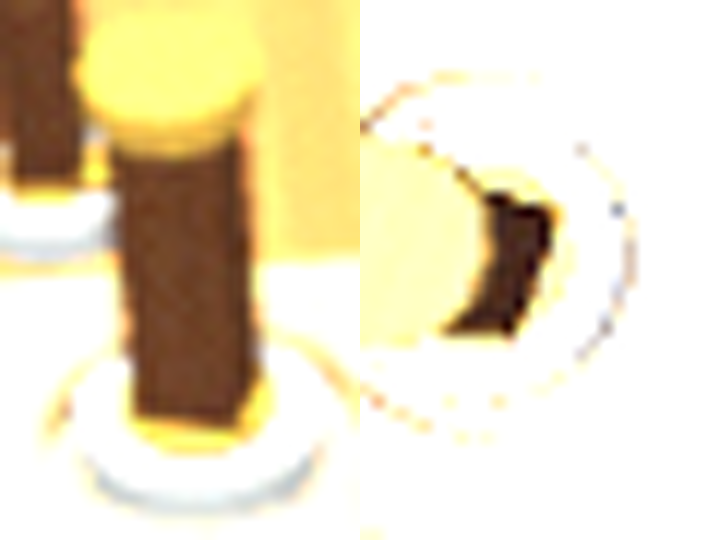

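```bash
python3 - <<'E'
from h import *
a=np.radians(-15.4);ux=np.array([np.cos(a),np.sin(a),0]);uy=np.array([np.sin(a),-np.cos(a),0])
def P(tcp,x,y,z): return np.array(tcp)+x*ux+y*uy+[0,0,-z]
tcp=[.4823,.2011,.0823]
for y in(.012,.016,.020,.026):
  print(y,[proj("side",P(tcp,x,y,.019))[0].round(1).tolist() for x in(-.0095,.0095)])
s=r.capture("side");t=r.capture("top");cv2.imwrite("pics/side3.png",s);cv2.imwrite("pics/top3.png",t)
c=lambda im,x,y:cv2.resize(np.clip(im[y:y+50,x:x+40]*1.6,0,255).astype(np.uint8),None,fx=10,fy=10,interpolation=cv2.INTER_CUBIC)
cv2.imwrite("pics/z3.png",np.hstack([c(s,168,118),c(t,155,205)]))
print(r.get_state()["gripper_width"])
E
```

```text
0.012 [[184.6, 136.3], [192.6, 136.8]]
0.016 [[184.3, 137.3], [192.3, 137.9]]
0.02 [[184.0, 138.4], [192.1, 138.9]]
0.026 [[183.5, 140.0], [191.6, 140.5]]
0.030923335863612695
```

View pics/z3.png

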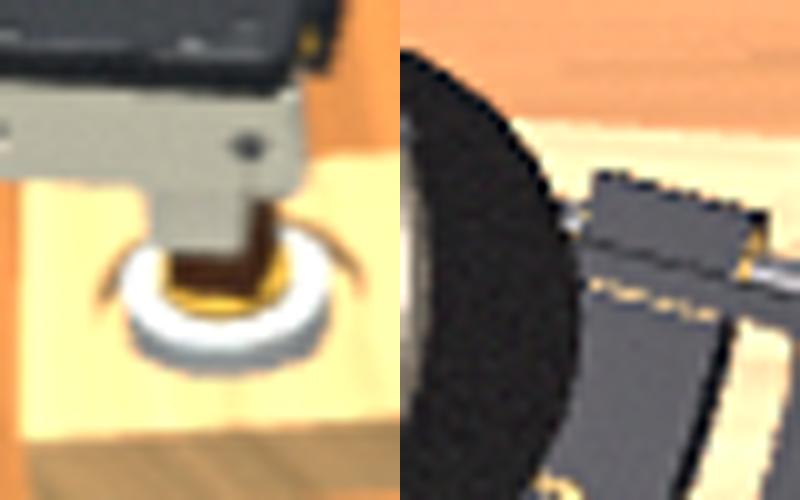

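Request:
jog_arm --deltas '[[[-1,0,0,0,0],[-1,0,0,0,0],[-1,0,0,0,0],[-1,0,0,0,0],[-1,0,0,0,0],[-1,0,0,0,0],[-1,0,0,0,0],[-1,0,0,0,0]]]'

```text
time_s: 6.28
tcp_pos: [0.4815, 0.1998, 0.0784]
eef_rot: [-180.0, -0.0, -15.4]
contact_force: [0.9, 2.6, 4.0]
gripper_width: 0.0309
gripper_force: 50.0
```

Request:
jog_arm --deltas '[[[0,0,0,0,0],[0,0,0,0,0],[0,0,0,0,0],[0,0,0,0,-0.1],[0,0,0,0,-0.1],[-1,0,0,0,0],[-1,0,0,0,0],[-1,0,0,0,0]]]'

```text
time_s: 7.28
tcp_pos: [0.4813, 0.1997, 0.0783]
eef_rot: [180.0, 0.0, -26.8]
contact_force: [-0.1, 1.9, -1.1]
gripper_width: 0.0307
gripper_force: 50.0
```

Request:
jog_arm --deltas '[[[-1,0,0,0,0],[-1,0,0,0,0],[-1,0,0,0,0],[-1,0,0,0,0]]]'

```text
time_s: 7.78
tcp_pos: [0.4813, 0.1996, 0.0783]
eef_rot: [180.0, 0.0, -26.9]
contact_force: [0.5, -0.3, -1.1]
gripper_width: 0.0306
gripper_force: 50.0
```

Width hardly depends on yaw, so the cap may still be involved. I'll try 5 mm lower, which leaves clearance both above the die rim and below the gripper body, with the original yaw.

Request:
jog_arm --deltas '[[[0.2,0,0,0,0],[0.2,0,0,0,0],[0.2,0,0,0,0.1],[0.2,0,0,-0.5,0.1],[0,0,0,0,0],[-0.2,0,0,0,0],[-1,0,0,0,0],[-1,0,0,0,0]]]'

```text
time_s: 8.78
tcp_pos: [0.4814, 0.1997, 0.0734]
eef_rot: [-180.0, 0.0, -15.4]
contact_force: [0.6, 0.4, -0.4]
gripper_width: 0.0251
gripper_force: 49.9
```

Request:
jog_arm --deltas '[[[-1,0,0,0,0],[-1,0,0,0,0],[-1,0,0,0,0],[-1,0,0,0,0],[-1,0,0,0,0]]]'

```text
time_s: 9.4
tcp_pos: [0.4814, 0.1997, 0.0734]
eef_rot: [-180.0, -0.0, -15.4]
contact_force: [-0.0, 0.9, -0.5]
gripper_width: 0.0251
gripper_force: 49.9
```

Opening is now 25 mm, so the pads are on the stem. Lifting.

Request:
jog_arm --deltas '[[[-1,0,0,0.5,0],[-1,0,0,1.5,0],[-1,0,0,2.5,0],[-1,0,0,2.5,0],[-1,0,0,2,0],[-1,0,0,0,0],[-1,0,0,0,0]]]'

```text
time_s: 10.28
tcp_pos: [0.4809, 0.1993, 0.163]
eef_rot: [180.0, 0.0, -15.4]
contact_force: [-0.3, -0.5, -3.9]
gripper_width: 0.0252
gripper_force: 49.9
```

Request:
jog_arm --deltas '[[[-1,0,-2,0,0],[-1,-0.1,-5,0,0],[-1,-0.2,-6,0,0],[-1,-0.2,-6,0,0],[-1,-0.2,-6,0,0],[-1,-0.2,-6,0,0],[-1,-0.1,-6,0,0],[-1,0,-4,0,0]]]'

```text
time_s: 11.28
tcp_pos: [0.4697, -0.2132, 0.1625]
eef_rot: [180.0, 0.1, -15.5]
contact_force: [0.7, -0.4, -3.2]
gripper_width: 0.0253
gripper_force: 49.9
```

Request:
jog_arm --deltas '[[[-1,0.1,-2,-2,0],[-1,0,-1,-2,0],[-1,0,0,-1,0],[-1,0,0,0,0],[-1,0,0,0,0]]]'

```text
time_s: 11.9
tcp_pos: [0.4728, -0.2401, 0.114]
eef_rot: [180.0, -0.0, -15.3]
contact_force: [-0.2, 1.5, -3.2]
gripper_width: 0.025
gripper_force: 49.9
```

```bash
python3 - <<'E'
from ov import *
st=r.get_state();T=st["tcp_pos"];print(T,st["eef_rot"],st["contact_force"])
ims={n:r.capture(n) for n in("side","top")}
for n in ims: cv2.imwrite(f"pics/{n}4.png",ims[n])
ims={n:np.clip(ims[n]*1.5,0,255).astype(np.uint8) for n in ims}
zu=T[2]-.0594; D=np.array([.4711,-.2443,.0435])
draw([ring(T,.025,zu),ring(T,.025,zu+.014),ring(D,.038,D[2]),ring(D,.029,D[2])],ims,[[(170,265),(338,215)]],"pics/o4.png")
E
```

```text
[ 0.47277391 -0.24005339  0.11397703] [ 1.79995285e+02 -4.66045912e-02 -1.53497804e+01] [-0.16176883  1.51118648 -3.2142331 ]
```

View pics/o4.png

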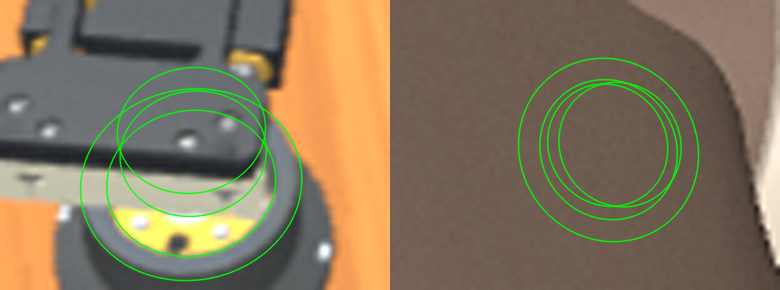

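The gripper hides the foot, but the die overlay fits well. I'll centre on the axis and descend by feel.

Request:
jog_arm --deltas '[[[-1,-0.15,-0.4,0,0],[-1,0,0,-0.3,0],[-1,0,0,-0.3,0],[-1,0,0,-0.2,0],[-1,0,0,-0.1,0],[-1,0,0,0,0],[-1,0,0,0,0]]]'

```text
time_s: 12.88
tcp_pos: [0.4709, -0.2444, 0.1044]
eef_rot: [180.0, -0.0, -15.4]
contact_force: [-0.7, 0.1, -2.1]
gripper_width: 0.0247
gripper_force: 49.9
```

Request:
jog_arm --deltas '[[[-1,0,0,-0.1,0],[-1,0,0,0,0],[-1,0,0,-0.1,0],[-1,0,0,0,0]]]'

```text
time_s: 13.38
tcp_pos: [0.4708, -0.2443, 0.1023]
eef_rot: [-180.0, 0.0, -15.4]
contact_force: [0.0, 0.1, -2.7]
gripper_width: 0.0253
gripper_force: 49.9
```

Request:
jog_arm --deltas '[[[-1,0,0,-0.1,0],[-1,0,0,0,0],[-1,0,0,-0.1,0],[-1,0,0,0,0]]]'

```text
time_s: 13.88
tcp_pos: [0.4708, -0.2443, 0.1003]
eef_rot: [180.0, 0.0, -15.4]
contact_force: [0.5, -0.1, -1.6]
gripper_width: 0.0251
gripper_force: 49.9
```

Request:
jog_arm --deltas '[[[-1,0,0,-0.1,0],[-1,0,0,-0.1,0],[-1,0,0,-0.1,0],[-1,0,0,0,0]]]'

```text
time_s: 14.38
tcp_pos: [0.4709, -0.2444, 0.0974]
eef_rot: [180.0, -0.0, -15.4]
contact_force: [-0.8, -0.5, -2.7]
gripper_width: 0.025
gripper_force: 49.9
```

Request:
jog_arm --deltas '[[[-1,0,0,-0.1,0],[-1,0,0,0,0],[-1,0,0,-0.1,0],[-1,0,0,0,0]]]'

```text
time_s: 14.88
tcp_pos: [0.4711, -0.2444, 0.0955]
eef_rot: [180.0, -0.0, -15.4]
contact_force: [-0.6, -1.8, 0.7]
gripper_width: 0.025
gripper_force: 49.9
```

Request:
jog_arm --deltas '[[[-1,0,0,-0.05,0],[-1,0,0,-0.05,0],[-1,0,0,-0.05,0],[-1,0,0,0,0]]]'

```text
time_s: 15.38
tcp_pos: [0.471, -0.2444, 0.0939]
eef_rot: [180.0, -0.0, -15.4]
contact_force: [0.1, -2.0, 0.1]
gripper_width: 0.025
gripper_force: 50.0
```

Request:
jog_arm --deltas '[[[-1,0,0,-0.05,0],[-1,0,0,-0.05,0],[-1,0,0,0,0]]]'

```text
time_s: 15.75
tcp_pos: [0.471, -0.2444, 0.0929]
eef_rot: [180.0, -0.0, -15.4]
contact_force: [1.1, -1.3, 1.1]
gripper_width: 0.0249
gripper_force: 50.0
```

Request:
jog_arm --deltas '[[[-1,0,0,-0.05,0],[-1,0,0,-0.05,0],[-1,0,0,0,0]]]'

```text
time_s: 16.12
tcp_pos: [0.471, -0.2444, 0.0919]
eef_rot: [180.0, -0.0, -15.4]
contact_force: [0.7, -1.7, 1.9]
gripper_width: 0.025
gripper_force: 50.0
```

Request:
jog_arm --deltas '[[[-1,0,0,-0.05,0],[-1,0,0,-0.05,0],[-1,0,0,0,0]]]'

```text
time_s: 16.5
tcp_pos: [0.471, -0.2444, 0.0909]
eef_rot: [180.0, -0.0, -15.4]
contact_force: [1.1, -2.2, 2.7]
gripper_width: 0.0251
gripper_force: 50.0
```

Request:
jog_arm --deltas '[[[-1,0,0,-0.05,0],[-1,0,0,-0.05,0],[-1,0,0,0,0]]]'

```text
time_s: 16.88
tcp_pos: [0.471, -0.2443, 0.0899]
eef_rot: [180.0, -0.0, -15.4]
contact_force: [1.1, -1.6, 2.5]
gripper_width: 0.0254
gripper_force: 50.0
```

Request:
jog_arm --deltas '[[[-1,0,0,-0.05,0],[-1,0,0,-0.05,0],[-1,0,0,0,0]]]'

```text
time_s: 17.25
tcp_pos: [0.471, -0.2444, 0.0889]
eef_rot: [180.0, -0.0, -15.4]
contact_force: [2.0, -3.6, 3.5]
gripper_width: 0.0252
gripper_force: 50.0
```

Request:
jog_arm --deltas '[[[-1,0.05,-0.1,0,0],[-1,0,0,-0.05,0],[-1,0,0,-0.05,0],[-1,0,0,0,0]]]'

```text
time_s: 17.75
tcp_pos: [0.4711, -0.245, 0.0877]
eef_rot: [-180.0, 0.0, -15.4]
contact_force: [0.4, 3.3, 3.8]
gripper_width: 0.0253
gripper_force: 49.9
```

Request:
jog_arm --deltas '[[[-1,0,0.05,0,0],[-1,0,0,-0.05,0],[-1,0,0,-0.05,0],[-1,0,0,0,0]]]'

```text
time_s: 18.25
tcp_pos: [0.4712, -0.2449, 0.0868]
eef_rot: [180.0, 0.0, -15.4]
contact_force: [-0.4, 1.1, 4.1]
gripper_width: 0.025
gripper_force: 49.9
```

Request:
jog_arm --deltas '[[[-1,0,0,-0.05,0],[-1,0,0,-0.05,0],[-1,0,0,0,0]]]'

```text
time_s: 18.62
tcp_pos: [0.4713, -0.2449, 0.0858]
eef_rot: [180.0, 0.0, -15.4]
contact_force: [-2.4, 0.7, 4.8]
gripper_width: 0.0254
gripper_force: 49.9
```

Request:
jog_arm --deltas '[[[-1,0,0,-0.05,0],[-1,0,0,-0.05,0],[-1,0,0,0,0]]]'

```text
time_s: 19.0
tcp_pos: [0.4713, -0.2449, 0.085]
eef_rot: [180.0, 0.0, -15.4]
contact_force: [-1.8, 0.9, 4.6]
gripper_width: 0.0254
gripper_force: 49.9
```

Request:
jog_arm --deltas '[[[-1,0,0,-0.05,0],[-1,0,0,-0.03,0],[-1,0,0,0,0]]]'

```text
time_s: 19.38
tcp_pos: [0.4714, -0.2449, 0.0847]
eef_rot: [180.0, -0.0, -15.4]
contact_force: [-3.3, 2.7, 10.2]
gripper_width: 0.0253
gripper_force: 49.8
```

The stop has been met at about 9–10 mm, with contact near 13.5 N. I'll add a little and hold.

Request:
jog_arm --deltas '[[[-1,0,0,-0.04,0],[-1,0,0,0,0]]]'

```text
time_s: 19.62
tcp_pos: [0.4715, -0.2449, 0.0846]
eef_rot: [180.0, -0.0, -15.4]
contact_force: [-3.9, 3.4, 14.0]
gripper_width: 0.025
gripper_force: 49.8
```

Request:
jog_arm --deltas '[[[-1,0,0,0,0],[-1,0,0,0,0],[-1,0,0,0,0],[-1,0,0,0,0],[-1,0,0,0,0],[-1,0,0,0,0]]]'

```text
time_s: 20.38
tcp_pos: [0.4716, -0.245, 0.0847]
eef_rot: [180.0, -0.0, -15.4]
contact_force: [-3.0, 3.0, 13.5]
gripper_width: 0.0254
gripper_force: 49.8
```

```bash
python3 -c "
from plant import r
s=r.get_state();print(s['contact_force'],s['moment'],s['eef_rot'])"
```

```text
[-3.00167789  2.98808055 13.48629862] [1.1791298  1.4795192  0.02947871] [ 1.79983962e+02 -3.97771920e-02 -1.53720980e+01]
```

Request:
jog_arm --deltas '[[[-1,-0.03,0.03,-0.02,0],[-1,0,0,0,0],[-1,0,0,0,0],[-1,0,0,0,0],[-1,0,0,0,0],[-1,0,0,0,0],[-1,0,0,0,0],[-1,0,0,0,0]]]'

```text
time_s: 21.38
tcp_pos: [0.4715, -0.2448, 0.0846]
eef_rot: [180.0, -0.1, -15.4]
contact_force: [-3.1, 2.0, 14.6]
gripper_width: 0.0252
gripper_force: 49.8
```

```bash
python3 -c "
from plant import r
s=r.get_state();print(s['contact_force'],s['moment'],s['eef_rot'])"
```

```text
[-3.14841927  1.99271579 14.56091937] [0.74530848 1.44816643 0.04082304] [ 1.79973537e+02 -6.72898712e-02 -1.53661917e+01]
```

Held firmly at about 18 N for roughly 2 s. Retracting straight up.

Request:
jog_arm --deltas '[[[-1,0,0,0.1,0],[-1,0,0,0.1,0],[-1,0,0,0.2,0],[-1,0,0,0.2,0],[-1,0,0,0.2,0],[-1,0,0,0.2,0],[-1,0,0,0.3,0],[-1,0,0,0.3,0]]]'

```text
time_s: 22.38
tcp_pos: [0.4703, -0.2441, 0.099]
eef_rot: [-180.0, 0.1, -15.4]
contact_force: [-0.1, 0.3, -3.0]
gripper_width: 0.0254
gripper_force: 49.9
```

Request:
jog_arm --deltas '[[[-1,0,0,0.5,0],[-1,0,0,1,0],[-1,0,0,2,0],[-1,0,0,2,0],[-1,0,0,1,0],[-1,0,4,0,0],[-1,0,5,0,0],[-1,0,5,0,0]]]'

```text
time_s: 23.38
tcp_pos: [0.4706, -0.1033, 0.1644]
eef_rot: [-180.0, 0.0, -15.5]
contact_force: [1.3, -0.0, -2.5]
gripper_width: 0.0249
gripper_force: 50.0
```

```bash
python3 - <<'E'
from h import *
print(r.get_state()["tcp_pos"])
s=r.capture("side");t=r.capture("top")
cv2.imwrite("pics/side5.png",s);cv2.imwrite("pics/top5.png",t)
s0=cv2.imread("pics/side0.png");t0=cv2.imread("pics/top0.png")
c=lambda im,x,y:cv2.resize(im[y:y+58,x:x+78],None,fx=5,fy=5,interpolation=cv2.INTER_CUBIC)
cv2.imwrite("pics/z5.png",np.vstack([np.hstack([c(s,170,275),c(t,338,215)]),np.hstack([c(s0,170,275),c(t0,338,215)])]))
E
```

```text
[ 0.47064583 -0.10332833  0.16440477]
```

View pics/z5.png

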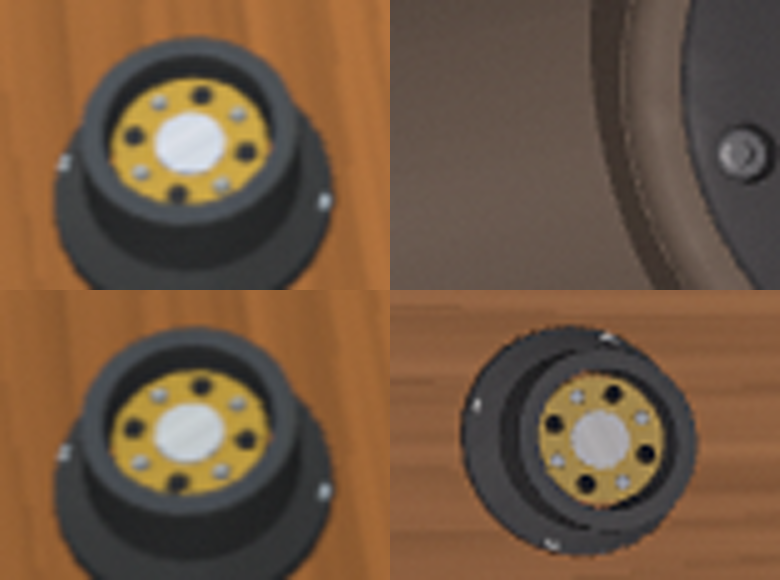

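The pictures show the plate back up. Comparing the hole positions with the starting ones, I'll check numerically that it is level.

```bash
python3 - <<'E'
from h import *
def cents(path,guess,mode):
    g=cv2.cvtColor(cv2.imread(path),cv2.COLOR_BGR2LAB).astype(float); im=cv2.imread(path).astype(float)
    out=[]
    f=im[:,:,2] if mode=="hole" else None
    for x,y in guess:
        for _ in range(4):
            xi,yi=int(round(x)),int(round(y)); k=3
            ys,xs=np.mgrid[yi-k:yi+k+1,xi-k:xi+k+1]
            p=im[yi-k:yi+k+1,xi-k:xi+k+1]
            w=np.clip(120-p[:,:,2],0,None) if mode=="hole" else np.clip(p[:,:,0]-90,0,None)
            w=w*(np.hypot(xs-x,ys-y)<3.2); x,y=(w*xs).sum()/w.sum(),(w*ys).sum()/w.sum()
        out.append((x,y))
    return np.array(out)
H=[(210,294),(219,305),(205.2,313.4),(196.4,302)]   # far,right,near,left (side)
S=[(201.2,295.5),(217.2,297.8),(214,312),(197.8,309.4)]
def holes(p): return np.vstack([cents(p,H,"hole"),cents(p,S,"stud")])
A,B=holes("pics/side0.png"),holes("pics/side5.png")
print(np.round(B-A,2).tolist())
def model(q,zc):
    x,y,z,tx,ty,ph=q
    ang=np.radians([90,0,-90,180,135,45,-45,-135])+ph
    rad=.020; u=rad*np.cos(ang);v=rad*np.sin(ang)
    return np.c_[x+u,y+v,z+u*tx+v*ty]
for n,C in(("before",A),("after",B)):
  for sel in(slice(0,8),slice(0,4)):
    s=least_squares(lambda q:np.r_[((proj("side",model(q,0))-C)[sel]).ravel(),(q[2]-.0355)*500],[.471,-.244,.0355,0,0,-.1],x_scale=[.01,.01,.01,.1,.1,.1])
    print(n,np.round(s.x,4).tolist(),"rms",round(np.sqrt(np.mean(s.fun**2)),3))
E
```

```text
[[0.06, -0.16], [0.07, 0.44], [0.07, 0.84], [0.02, -0.31], [0.03, -0.52], [0.07, 0.08], [0.1, 0.6], [0.13, -0.06]]
before [0.4702, -0.2442, 0.0355, 0.0727, -0.0256, -0.3374] rms 0.358
before [0.4702, -0.245, 0.0355, 0.092, 0.0211, -0.3383] rms 0.194
after [0.4703, -0.2445, 0.0355, 0.0359, 0.0578, -0.3387] rms 0.45
after [0.4703, -0.2455, 0.0355, 0.067, 0.1131, -0.3412] rms 0.287
```

```bash
python3 - <<'E'
from h import *
def cents(path,guess,hole):
    im=cv2.GaussianBlur(cv2.imread(path),(3,3),.6).astype(float);out=[]
    for x,y in guess:
        x0,y0=x,y
        for _ in range(5):
            xi,yi=int(round(x)),int(round(y)); ys,xs=np.mgrid[yi-3:yi+4,xi-3:xi+4]
            p=im[yi-3:yi+4,xi-3:xi+4]
            w=np.clip(110-p[:,:,2],0,None) if hole else np.clip(p[:,:,0]-p[:,:,2]+110,0,None)*(p[:,:,0]>80)
            w=w*(np.hypot(xs-x,ys-y)<2.6); x,y=(w*xs).sum()/w.sum(),(w*ys).sum()/w.sum()
        out.append((x,y))
    return np.array(out)
sH=[(210,294),(219,305),(205.2,313.4),(196.4,302)];sS=[(201.2,295.5),(217.2,297.8),(214,312),(197.8,309.4)]
f=lambda X,Y:(338+(X-390)/5-.4,215+(Y-290)/5-.4)
# top view: +x up, +y left ; side far=+y -> top left ; side right=+x -> top up
tH=[f(554,424),f(613,394),f(646,454),f(586,484)]; tS=[f(557,461),f(577,397),f(642,418),f(622,482)]
C={}
for k,p,h,s in(("s0","side0",sH,sS),("t0","top0",tH,tS),("s5","side5",sH,sS)):
    C[k]=np.vstack([cents(f"pics/{p}.png",h,1),cents(f"pics/{p}.png",s,0)])
ang0=np.radians([90,0,-90,180,135,45,-45,-135])
def pts(x,y,z,tx,ty,ph,rh,rs,hs):
    a=ang0+ph;R=np.r_[[rh]*4,[rs]*4];u,v=R*np.cos(a),R*np.sin(a)
    return np.c_[x+u,y+v,z+u*tx+v*ty+np.r_[[0]*4,[hs]*4]]
def res(q):
    x,y,z,ph,rh,rs,hs,tx0,ty0,tx1,ty1,bx,by=q
    a=pts(x,y,z,tx0,ty0,ph,rh,rs,hs);b=pts(x,y,z,tx1,ty1,ph,rh,rs,hs)
    e=np.r_[(proj("side",a)-C["s0"]).ravel(),(proj("top",a)+[bx,by]-C["t0"]).ravel(),(proj("side",b)-C["s5"]).ravel()]
    return np.r_[e/.15,(z-.034)/.001,(rh-.02)/.0005,(rs-.02)/.0003,(hs-.0015)/.001,bx/1,by/1]
q0=[.471,-.244,.034,-.33,.02,.02,.001,0,0,0,0,0,0]
s=least_squares(res,q0,x_scale=[.01,.01,.01,.1,.01,.01,.001,.1,.1,.1,.1,1,1],loss="soft_l1")
cov=np.sqrt(np.diag(np.linalg.inv(s.jac.T@s.jac)))
for n,v,c in zip("x y z ph rh rs hs tx0 ty0 tx1 ty1 bx by".split(),s.x,cov):print(n,round(v,4),"+-",round(c,4))
e=res(s.x)[:48]*.15;print(np.round(e.reshape(3,8,2),2).tolist())
E
```

```text
x 0.4704 +- 0.0001
y -0.2438 +- 0.0006
z 0.0341 +- 0.0009
ph -0.3336 +- 0.004
rh 0.0201 +- 0.0001
rs 0.02 +- 0.0001
hs 0.001 +- 0.0003
tx0 0.0557 +- 0.0146
ty0 -0.0533 +- 0.0152
tx1 0.004 +- 0.0172
ty1 0.0271 +- 0.0226
bx 0.1555 +- 0.4334
by -0.3008 +- 0.0705
[[[0.08, 0.07], [0.02, 0.11], [0.11, -0.55], [0.01, 0.11], [-0.05, 0.02], [0.06, 0.08], [0.09, 0.18], [0.1, 0.2]], [[-0.02, -0.04], [0.06, -0.04], [-0.11, 0.1], [-0.11, 0.17], [0.05, -0.01], [0.11, -0.08], [-0.08, 0.01], [0.09, -0.05]], [[-0.02, -0.08], [-0.0, 0.16], [0.05, -1.23], [-0.12, -0.03], [-0.07, -0.12], [-0.07, -0.11], [-0.56, -1.33], [-0.01, 0.07]]]
```

Initial tilt fits at about 0.08 rad and the plate is near level now, but the single view leaves this uncertain. I'll carry the tamper over the rest, which clears the top view, and measure again.

Request:
jog_arm --deltas '[[[-1,0.1,4,0,0],[-1,0.2,5,0,0],[-1,0.2,5,0,0],[-1,0.2,5,0,0],[-1,0.2,5,0,0],[-1,0.1,4,0,0],[-1,0,2,0,0],[-1,0,0,0,0]]]'

```text
time_s: 24.48
tcp_pos: [0.4809, 0.1961, 0.1641]
eef_rot: [180.0, 0.0, -15.3]
contact_force: [0.6, -0.1, -3.0]
gripper_width: 0.025
gripper_force: 50.0
```

```bash
cat > tilt.py <<'E'
from h import *
import os
s=r.get_state();print(s["tcp_pos"])
for n in("side","top"):
    cv2.imwrite(f"pics/{n}6.png",np.mean([r.capture(n).astype(float) for _ in range(4)],0).round().astype(np.uint8))
# register plate interior after vs before by template patches around each feature
sP=[(210,294),(219,305),(196.4,302),(201.2,295.5),(217.2,297.8),(214,312),(197.8,309.4),(205.2,313)]
f=lambda X,Y:(338+(X-390)/5-.4,215+(Y-290)/5-.4)
tP=[f(554,424),f(613,394),f(586,484),f(557,461),f(577,397),f(642,418),f(622,482),f(646,454)]
tP=[tP[0],tP[1],tP[2],tP[3],tP[4],tP[5],tP[6],tP[7]]
for n,P in(("side",sP),("top",tP)):
    a,b=[cv2.cvtColor(cv2.imread(f"pics/{n}{k}.png"),cv2.COLOR_BGR2GRAY) for k in(0,6)]
    A,B=[cv2.resize(i,None,fx=8,fy=8,interpolation=cv2.INTER_CUBIC) for i in(a,b)]
    for x,y in P:
        X,Y=int(round((x+.5)*8)),int(round((y+.5)*8));k=22;m=14
        T=A[Y-k:Y+k,X-k:X+k];W=B[Y-k-m:Y+k+m,X-k-m:X+k+m]
        q=cv2.minMaxLoc(cv2.matchTemplate(W,T,cv2.TM_CCOEFF_NORMED))
        print(n,round(x),round(y),"shift",(q[3][0]-m)/8,(q[3][1]-m)/8,round(q[1],3))
E
python3 tilt.py
```

```text
[0.4809498  0.19613353 0.16414901]
side 210 294 shift 0.0 -0.125 0.984
side 219 305 shift 0.0 0.5 0.984
side 196 302 shift 0.125 -0.375 0.985
side 201 296 shift 0.0 -0.75 0.971
side 217 298 shift 0.125 0.125 0.991
side 214 312 shift -0.375 0.25 0.913
side 198 309 shift 0.0 0.0 0.986
side 205 313 shift 0.0 0.25 0.961
top 370 241 shift 0.125 -0.125 0.978
top 382 235 shift -0.125 -0.125 0.976
top 377 253 shift 0.375 0.0 0.977
top 371 249 shift 0.0 0.0 0.935
top 375 236 shift 0.0 -0.125 0.949
top 388 240 shift -0.25 0.0 0.879
top 384 253 shift 0.0 0.0 0.97
top 389 247 shift -0.125 0.0 0.99
```

The shifts give a tilt change of about 0.09 rad, against an initial tilt of about (0.056, −0.053). That leaves roughly 0.016 rad, so the plate is level. Setting the tamper back at the pick-up position (0.4814, 0.1997).

Request:
jog_arm --deltas '[[[-1,0.05,0.35,-2,0],[-1,0,0,-3,0],[-1,0,0,-2,0],[-1,0,0,-1,0],[-1,0,0,-0.5,0],[-1,0,0,0,0],[-1,0,0,0,0]]]'

```text
time_s: 25.75
tcp_pos: [0.482, 0.1993, 0.0802]
eef_rot: [-179.9, -0.0, -15.4]
contact_force: [1.3, 0.3, -3.9]
gripper_width: 0.0249
gripper_force: 50.0
```

Request:
jog_arm --deltas '[[[-1,0,0,-0.2,0],[-1,0,0,-0.2,0],[-1,0,0,-0.1,0],[-1,0,0,-0.1,0],[-1,0,0,0,0],[-1,0,0,0,0]]]'

```text
time_s: 26.5
tcp_pos: [0.4816, 0.199, 0.0734]
eef_rot: [180.0, 0.0, -15.4]
contact_force: [-0.6, -0.4, -3.2]
gripper_width: 0.025
gripper_force: 50.0
```

Request:
jog_arm --deltas '[[[-1,0,0,-0.04,0],[-1,0,0,0,0],[-1,0,0,0,0]]]'

```text
time_s: 26.88
tcp_pos: [0.4816, 0.199, 0.0733]
eef_rot: [-180.0, -0.0, -15.4]
contact_force: [-1.6, -1.2, 3.5]
gripper_width: 0.0249
gripper_force: 50.0
```

The foot is on the seat's floor. Next I release slowly, then lift clear.

Request:
jog_arm --deltas '[[[-0.3,0,0,0,0],[-0.1,0,0,0,0],[0.2,0,0,0,0],[0.6,0,0,0,0],[1,0,0,0,0],[1,0,0,0,0],[1,0,0,0,0],[1,0,0,0,0]]]'

```text
time_s: 27.88
tcp_pos: [0.4816, 0.199, 0.0731]
eef_rot: [-180.0, -0.0, -15.4]
contact_force: [0.2, 0.5, -0.2]
gripper_width: 0.0869
gripper_force: 0.0
```

Request:
jog_arm --deltas '[[[1,0,0,0,0],[1,0,0,1,0],[1,0,0,3,0],[1,0,0,4,0],[1,0,0,4,0],[1,0,0,4,0],[1,-2,5,0,0],[1,-2,5,0,0]]]'

```text
time_s: 28.88
tcp_pos: [0.4414, 0.2998, 0.2348]
eef_rot: [-179.9, -0.1, -15.5]
contact_force: [1.5, 0.1, -0.4]
gripper_width: 0.088
gripper_force: 0.0
```

Request:
jog_arm --deltas '[[[1,-2,5,0,0],[1,-2,5,0,0],[1,-2,5,0,0],[1,-2,5,0,0],[1,-2,5,0,0],[1,-2,5,0,0],[1,0,0,0,0],[1,0,0,0,0]]]'

```text
time_s: 29.88
tcp_pos: [0.3214, 0.5987, 0.2332]
eef_rot: [180.0, -0.0, -15.4]
contact_force: [-0.3, -0.2, -0.4]
gripper_width: 0.0876
gripper_force: 0.0
```

```bash
python3 - <<'E'
from h import *
print(r.get_state()["tcp_pos"])
for n,boxes in(("side",dict(cap=(180,110,200,128),foot=(176,136,206,160),die=(180,280,236,335),jar=(255,178,288,212),bang=(318,178,360,212),tw=(145,200,212,234))),("top",dict(cap=(150,228,175,252),foot=(165,225,186,258),die=(350,220,400,268),jar=(248,154,274,182),bang=(255,88,290,124),tw=(250,230,285,296)))):
    a=cv2.imread(f"pics/{n}0.png");b=r.capture(n);cv2.imwrite(f"pics/{n}9.png",b)
    A,B=[cv2.resize(cv2.cvtColor(i,cv2.COLOR_BGR2GRAY),None,fx=4,fy=4,interpolation=cv2.INTER_CUBIC) for i in(a,b)]
    for k,(x0,y0,x1,y1) in boxes.items():
        m=6;T=A[4*y0:4*y1,4*x0:4*x1];W=B[4*(y0-m):4*(y1+m),4*(x0-m):4*(x1+m)]
        q=cv2.minMaxLoc(cv2.matchTemplate(W,T,cv2.TM_CCOEFF_NORMED));print(n,k,q[3][0]/4-m,q[3][1]/4-m,round(q[1],3))
E
```

```text
[0.3213638  0.59872735 0.23316763]
side cap 0.0 0.5 0.995
side foot 0.0 0.25 0.992
side die 0.0 0.0 0.992
side jar 0.0 0.0 1.0
side bang 0.0 0.0 1.0
side tw 0.0 0.0 0.999
top cap 0.75 0.0 0.966
top foot 1.0 0.0 0.982
top die 0.0 0.0 0.992
top jar 0.0 0.0 1.0
top bang 0.0 0.0 1.0
top tw 0.0 0.0 0.997
```

```bash
python3 -c "
from plant import r
print(r.close_job())"
```

```text
the job is handed in; nothing more can be done
None
```

I handed the job in at about 30 s, with no verdict returned. The plate was held on its stop at about 17–18 N for about 2 s and measured level to 0.016 ± 0.02 rad afterwards. The tamper stands upright in its seat within about 2 mm of where it started, and the jar, bangle and tweezers have not moved.

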